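# Open the bathroom storage ledge by its concealed catch

## Task

Open the low storage ledge on the vanity so that the lens packs inside can be reached. Its catch is worked by a push plate set flush in the plain white rail in front of the lid, of the same white and never in the same place: find it by feeling gently along the rail with the fingertips, without leaning hard on anything, and press it in so that the catch lets go. Let the lid spring up by itself and leave it standing open; do not grip or force the lid, and do not pick up, push about or tip the things standing around.

Things in the scene. Friction and masses are not known exactly. Their poses are not given: they have to be found in the camera images.
- ledge: low fixed box of pale wood, 90 mm high: lid section 220 mm deep (x), 346 wide (y), plus a fixed end deck 90 wide at its +y end, where the tweezer stand stands. Origin: centre of the lid section's underside; -x is its front, towards the robot; z up. Top face along x from the front, all flush: front board 12 mm, white rail 64 mm (x -98 to -34 mm), lid 126 mm, back board 16 mm
- rail_mid (a point): centre of the top face of the white rail, 90 mm above the vanity top; axes as the ledge's. The rail is flat, level, rigid, 64 mm wide (x) and 310 mm long (y). The push plate is somewhere along it, each time elsewhere: its centre lies on the rail's long centre line (the point's y axis), up to 126 mm either side of this point
- release (a joint): travel (m) of the white push plate, 42 mm (x) by 52 mm (y), set 1.5 mm below the rail's face, a hairline gap round it; only a fingertip wholly inside that outline presses it. 0 at rest, grows as it is pressed straight down, 0.005 fully in; moves from about 1 N, fully in at 4 to 5 N, springs back when let go. The catch lets go at about 0.0025; a brief press to the stop is sure
- lid (a joint): angle of the lid in rad: 0 shut, held by the catch; 1.35 fully open. Hinge along y at the back board. Once the catch lets go, a spring hinge with a damper raises it by itself to 1.35 in about 1 to 3 s, and it stays there
- lid_panel: the lid's board, pale wood, 126 mm deep, 308 mm wide, 16 mm thick; origin at the middle of its upper rear edge, on the hinge; the front edge lies 126 mm along its -x and rises and swings back as it opens, to 125 mm above the ledge's top
- case_green: lens case with two green twist caps, 31 x 66 x 17 mm, loose, origin under its centre; leave alone
- case_white: lens case with two white twist caps, 31 x 66 x 17 mm, loose, origin under its centre; leave alone
- lens_tray: blue open plastic tray, 85 x 135 x 18 mm, loose, origin under its centre; leave alone
- tweezer_stand: clear acrylic stand 45 x 65 mm, 50 mm high, with two tweezers standing to 110 mm, loose on the ledge's end deck, origin under its centre; leave alone
- mirror: small round mirror, 120 mm across, on a foot 92 mm across, 178 mm high in all, loose, origin under the foot; leave alone
- pump_bottle: stainless steel push-pump bottle, 68 mm across, 172 mm high, nozzle reaching 47 mm from its axis, loose, origin under its centre; leave alone

How it is judged:
By the outcome, as a careful person would: the job done as asked, in the order asked, and still so for the second after the job is handed in, with the robot touching nothing.
It also fails if it takes over 64 s, if anything falls off the work surface, if the arm or the gripper's body presses on something with over 40 N, if the wrist force passes 120 N, or if a joint passes its speed limit or range.

## Robot

A 7-joint arm with a two-finger parallel gripper is mounted at the origin on the work surface. World frame = base frame: x ahead of the robot, y to its left, z up, the work surface at z = 0. Lengths are in m, angles in rad, forces in N, time in s.
With the tool pointing down it reaches from about 0.35 to 0.9 m from the base axis. Payload 19.9 kg.
Tool frame: the origin (TCP) lies between the finger pads; the fingertips stand 19 mm ahead of it and the grasp point (between the pads) is the TCP; z points along the fingers, y is the line along which they close (so a half turn about z gives the same grasp; the last joint's range is limited). The gripper opens to 94 mm and grips with 3 to 60 N. Pads are 16 mm wide; open, the fingers measure 119 mm over their backs; the gripper's body (75 mm by 177 mm) begins 78 mm behind the grasp point.
Start: joints at [1.101, 0.417, -0.01, 1.614, 0.005, 1.111, -0.053], TCP at [0.259, -0.569, 0.193] pointing down, gripper open.
Joint ranges: [-2.81, 2.81], [-0.39, 2.02], [-1.27, 1.25], [0.06, 2.57], [-1.19, 4.33], [0.19, 2], [-2.82, 2.82]. Speed limits (rad/s): [1.89, 1.89, 2.39, 2.39, 3.01, 3.01, 3.01].

## Interface

Orientations are given as a 3x3 rotation matrix whose columns are the frame's x, y, z axes.
In Python, from rig import robot gives the robot as it stands. Calls block until the motion is done:
- robot.move_ptp(position, orientation): joint-space move of the TCP to a pose.
- robot.move_linear(position, velocity=0.15, frame=None, threshold=None): straight line of the TCP; frame=None keeps the orientation; velocity is the mean speed in m/s. With threshold (N) it stops when the force on the tool has changed by that much, and returns True; else False.
- robot.goto_joints(angles): joint-space move.
- robot.gripper_to(opening): finger opening in m; the grip force is fixed at half the most; returns when the fingers have stopped.
- robot.pause(seconds).
- robot.ik(position, orientation): joint angles nearest the present ones, or None.
- robot.get_state(): the state.
- robot.grab_frame(name): name is "side" or "top"; returns the picture (480x640x3 uint8, red, green, blue); there is no depth.
- robot.camera_info(name): a dict with "fx", "fy", "cx", "cy" (pixels), "rvec" (rotation vector, rad) and "tvec" (3), from world to camera coordinates, as OpenCV has them. Camera axes: x right, y down, z forward; pixel columns grow to the right and rows downward; lengths in m; the calibration is good to about 2 mm. A picture is of the moment at which its call begins. camera_info takes no time and is no camera call.
A pose or a line that the arm cannot do raises robot.PlanningError and nothing moves.
- robot.sign_off(): hands the job in; it is judged then, once.
The state is a dict: "time": time; "qpos": joint angles; "joint_vel": joint speeds; "effort": joint torques, N m; "ee_pos": TCP position; "tool_rot": TCP orientation; "force": force on the tool from outside, world axes, zero at the start; "moment": the same for the moment, N m; "opening": finger opening in m; "grasp_force": force on a finger pad.
Only numpy, scipy, OpenCV 4.12 (cv2) and the standard library are available. Lean on these libraries where they do the work, as an engineer would, in place of code of your own. Each camera call takes 0.05 s, during which the arm holds its last target. There are 200 camera calls.

## Working session

There is one attempt and no reset: what is moved stays moved. The work goes in short steps, each a Python script; the robot and the scene stay as the last script left them, time stands still between calls to the robot, and variables do not carry over. Pictures are saved under pics/ and viewed, at most 10 in all, crops included, and the job is handed in when it is done.

```bash
mkdir -p pics; python3 - <<'E'
from rig import robot
import cv2
for n in("top","side"):
    cv2.imwrite(f"pics/{n}0.png",robot.grab_frame(n)[:,:,::-1]); print(n,robot.camera_info(n))
s=robot.get_state();print(s)
E
```

```text
top {'fx': 525.7684649482139, 'fy': 525.7684649482139, 'cx': 323.9186626900821, 'cy': 238.35415678157082, 'rvec': array([ 2.11715818, -2.09782965,  0.22638228]), 'tvec': array([-0.07601138,  0.54974387,  0.88274233])}
side {'fx': 441.5015793206645, 'fy': 441.5015793206645, 'cx': 326.5943346623564, 'cy': 239.42506314231196, 'rvec': array([ 0.32166104, -2.77341633,  1.18257407]), 'tvec': array([0.51991128, 0.18615282, 0.84775488])}
{'time': 0.1, 'qpos': array([ 1.10148567,  0.41787545, -0.0103037 ,  1.614095  ,  0.00468934,
        1.11068183, -0.05296665]), 'joint_vel': array([ 0.00038171, -0.00084596, -0.00084688, -0.00266202,  0.00106199,
        0.00122356,  0.0002176 ]), 'effort': array([ 4.22593621e-04, -8.52587199e+01,  6.39450923e-01, -4.26694250e+01,
       -4.89701307e-02,  1.63747917e-02,  8.49286209e-06]), 'ee_pos': array([ 0.25915333, -0.5683699 ,  0.19242005]), 'tool_rot': array([[ 9.09860808e-01,  4.14913322e-01, -4.95018370e-04],
       [ 4.14913611e-01, -9.09860356e-01,  9.09794405e-04],
       [-7.29117710e-05, -1.03317613e-03, -9.99999464e-01]]), 'force': array([ 0.29802601, -0.15731032, -0.31645953]), 'moment': array([0.01269524, 0.02717049, 0.03404625]), 'grasp_force': 0.0, 'opening': 0.09426196138173669}
```

View pics/top0.png

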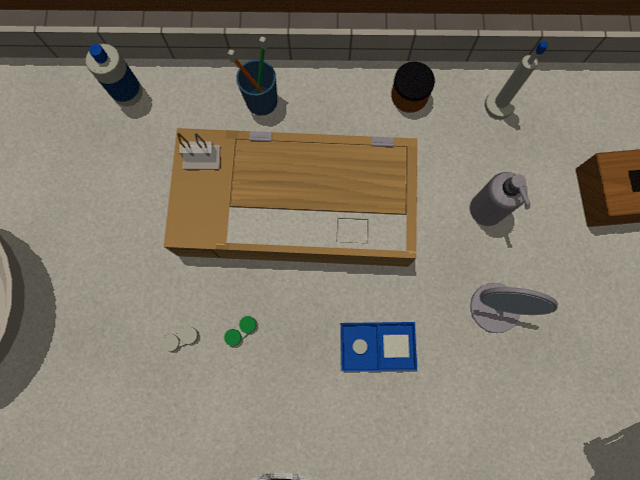

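View pics/side0.png

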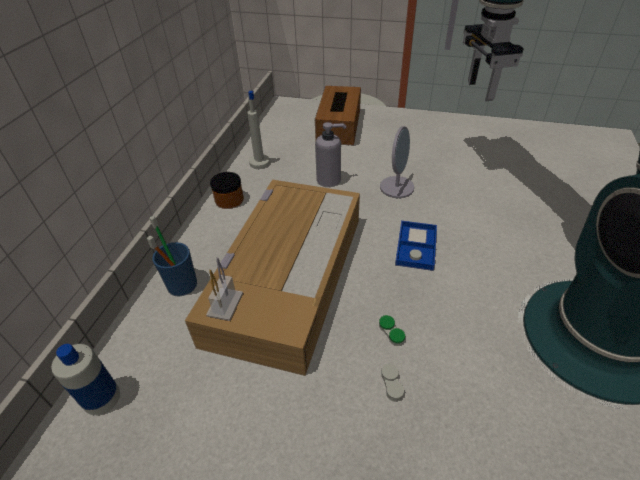

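The top view shows the ledge with the white rail running from about (228,215) to (407,245). There is a faint outline at about (336–368, 218–243), roughly the size of the plate. I'll enlarge that area to read exact points.

```bash
python3 - <<'E'
import cv2
i=cv2.imread("pics/top0.png")[120:270,160:430]
cv2.imwrite("pics/c1.png",cv2.resize(i,(783,435),interpolation=cv2.INTER_CUBIC))
i=cv2.imread("pics/top0.png")[195:265,315:425]
cv2.imwrite("pics/c2.png",cv2.resize(i,(770,490),interpolation=cv2.INTER_CUBIC))
E
```

```text
(no output)
```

View pics/c1.png

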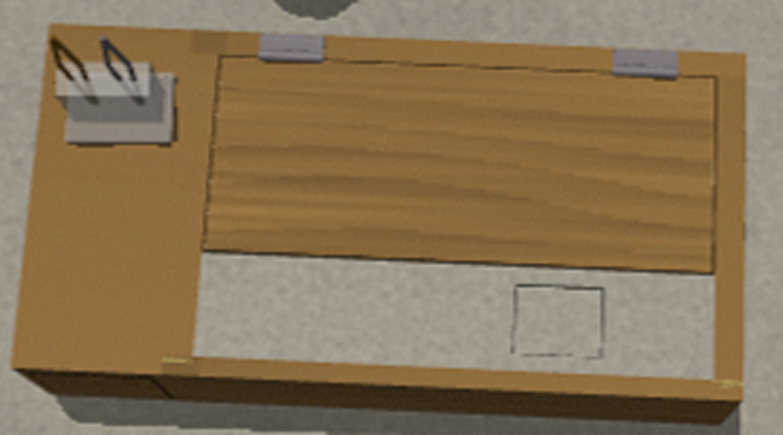

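View pics/c2.png

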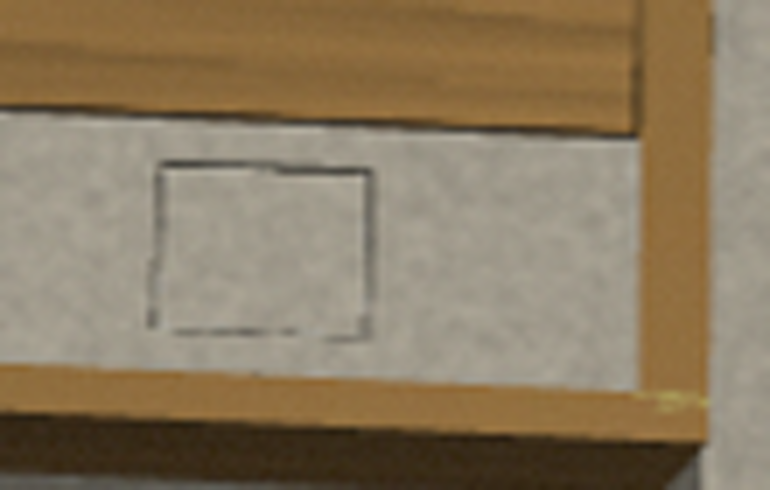

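The crop shows the plate outline at c2 (158,163), (372,171), (367,338) and (152,326), and the ledge and rail corners are clear. Next I'll fit the pose and locate the plate.

```bash
cat > geo.py <<'E'
import numpy as np, cv2
from rig import robot
def back(name,px,z):
    c=robot.camera_info(name); R=cv2.Rodrigues(c["rvec"])[0]; o=-R.T@c["tvec"]
    px=np.asarray(px,float)
    d=np.c_[(px[:,0]-c["cx"])/c["fx"],(px[:,1]-c["cy"])/c["fy"],np.ones(len(px))]@R
    return (o+d*((z-o[2])/d[:,2])[:,None])[:,:2]
E
python3 - <<'E'
from geo import *
c1=lambda l:np.array(l)/2.9+[160,120]
c2=lambda l:np.array(l)/7+[315,195]
px=np.r_[c1([(51,24),(746,55),(14,369),(202,253),(714,273),(194,357)]),c2([(706,440),(640,392)])]
L=np.array([(110,263),(110,-173),(-110,263),(-34,155),(-34,-155),(-98,155),(-110,-173),(-98,-155)])/1e3
W=back("top",px,.09)
a=L-L.mean(0);b=W-W.mean(0)
th=np.arctan2((a[:,0]*b[:,1]-a[:,1]*b[:,0]).sum(),(a*b).sum())
R=np.array([[np.cos(th),-np.sin(th)],[np.sin(th),np.cos(th)]]);t=W.mean(0)-R@L.mean(0)
print("ledge",t,th,"res mm",np.round(((L@R.T+t)-W)*1e3,1).tolist())
P=back("top",c2([(158,163),(372,171),(367,338),(152,326)]),.089)
pl=(P-t)@R; print("plate corners ledge mm",(pl*1e3).round(1).tolist(),pl.mean(0)*1e3)
c=R@[-.066,pl[:,1].mean()]+t; print("plate world",c)
z=np.array([0,0,-1.]);y=np.r_[R@[0,1],0]
np.savez("fit.npz",t=t,th=th,c=c)
for s in(1,-1):
    M=np.c_[np.cross(s*y,z),s*y,z]
    for h in(.3,.109):print(s,robot.ik(np.r_[c,h],M))
E
```

```text
ledge [ 0.62646089 -0.06163947] -0.03515073044303472 res mm [[-0.1, 0.9], [1.3, -0.5], [0.3, 1.7], [-0.1, -0.4], [-1.4, -0.8], [0.2, 0.1], [-0.4, -1.4], [0.4, 0.3]]
plate corners ledge mm [[-45.2, -34.5], [-44.9, -88.0], [-87.5, -87.9], [-86.9, -34.7]] [-66.12216293 -61.27171926]
plate world [ 0.55834836 -0.12055387]
1 [ 0.70529419  0.30279133 -0.68528204  1.59410575  0.19632689  1.31496292
  1.52807245]
1 [ 0.66371674  0.49600518 -0.65049549  1.80974516  0.36035305  0.95681679
  1.39578192]
-1 [ 0.3886856   0.25192211 -0.28088112  1.60448222  0.07186568  1.29534832
 -1.50929247]
-1 [ 0.33279024  0.42583912 -0.21886086  1.82101352  0.11412138  0.90691997
 -1.5435207 ]
```

The outline measures 53 x 42 mm, which matches the plate, and it is centred at y = -61 mm. I'll go there above everything with the fingers closed, touch the bare rail lightly for a height reference, then feel the plate.

```bash
python3 - <<'E'
from geo import *
f=np.load("fit.npz");c=f["c"];th=float(f["th"]);y=np.array([-np.sin(th),np.cos(th),0]);z=np.array([0,0,-1.])
M=np.c_[np.cross(-y,z),-y,z]
r=np.r_[c,0]+y*.066
p=robot.get_state()["ee_pos"]
robot.move_linear([p[0],p[1],.36],.2)
robot.gripper_to(0.0)
robot.move_ptp(r+[0,0,.32],M)
robot.move_linear(r+[0,0,.135],.12)
robot.pause(.3)
def rep(s):
    q=robot.get_state();print(s,round(q["time"],2),q["ee_pos"].round(4),q["force"].round(2),round(q["opening"],4))
rep("above")
print(robot.move_linear(r+[0,0,.100],.015,threshold=2.5));rep("rail")
zr=robot.get_state()["ee_pos"][2]
robot.move_linear(r+[0,0,zr+.012],.05)
pl=np.r_[c,0]
robot.move_linear(pl+[0,0,zr+.012],.08);robot.pause(.2);rep("over plate")
print(robot.move_linear(pl+[0,0,zr-.005],.015,threshold=2.5));rep("plate")
E
```

```text
above 6.63 [ 0.5607 -0.0546  0.1352] [ 0.56  0.4  -0.16] 0.0006
False
rail 9.12 [ 0.5607 -0.0546  0.1001] [-0.05  0.69  0.12] 0.0007
over plate 10.68 [ 0.5584 -0.1201  0.1121] [ 0.49 -0.82  0.12] 0.0004
False
plate 11.97 [ 0.5584 -0.1206  0.0952] [-0.24 -0.23 -0.86] 0.0007
```

No contact at heights where I expected it, so I'll look before going further.

```bash
python3 - <<'E'
from geo import *
i=robot.grab_frame("side")[:,:,::-1][150:350,200:440]
cv2.imwrite("pics/s1.png",cv2.resize(i,(720,600),interpolation=cv2.INTER_CUBIC))
print(robot.get_state()["force"])
E
```

```text
[ 0.05864763  0.14131744 -0.65748501]
```

View pics/s1.png

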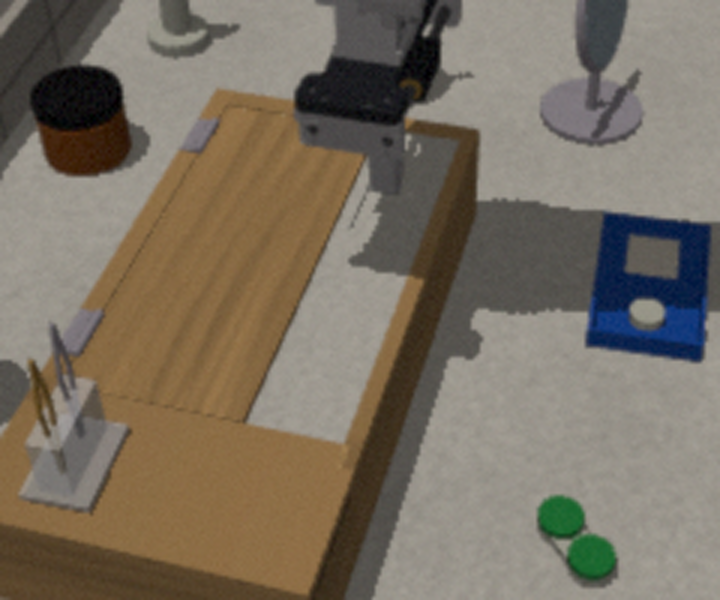

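The fingers stand over the plate at about (385,190), apparently just clear of it or barely touching, and the lid is still shut. I'll continue in small steps and watch the force.

```bash
python3 - <<'E'
from geo import *
c=np.load("fit.npz")["c"]
z=robot.get_state()["ee_pos"][2]
for k in range(16):
    z-=.001
    robot.move_linear([*c,z],.01); robot.pause(.08)
    F=np.mean([robot.get_state()["force"][2]]); print(round(robot.get_state()["ee_pos"][2],4),round(F,2))
    if F>3.5 or F<-3.5: break
print(robot.get_state()["time"])
E
```

```text
0.0941 -0.53
0.0931 -0.63
0.0921 0.34
0.0911 0.38
0.0901 -0.04
0.0891 0.79
0.0881 0.2
0.0871 -0.86
0.0861 0.37
0.0851 0.21
0.0841 -0.33
0.0831 -0.56
0.0821 0.36
0.0811 -0.41
0.0801 0.4
0.0791 -0.25
17.35
```

```bash
python3 - <<'E'
from geo import *
f=np.load("fit.npz");t=f["t"];th=float(f["th"]);R=np.array([[np.cos(th),-np.sin(th)],[np.sin(th),np.cos(th)]])
p=robot.get_state()["ee_pos"]
k=robot.camera_info("side");K=np.array([[k["fx"],0,k["cx"]],[0,k["fy"],k["cy"]],[0,0,1]])
pr=lambda P:cv2.projectPoints(np.array(P,float).reshape(-1,3),k["rvec"],k["tvec"],K,None)[0].reshape(-1,2)
i=robot.grab_frame("side")[:,:,::-1]
x0,y0,s=280,170,6
i=cv2.resize(i[y0:y0+100,x0:x0+130],None,fx=s,fy=s,interpolation=cv2.INTER_CUBIC)
def dot(P,col,r=3):
    for q in pr(P): cv2.circle(i,tuple(int(v) for v in (q+.5-[x0,y0])*s),r,col,-1)
dot([p],(0,0,255)); dot([p-[0,0,.019]],(0,255,255))
for z in(.09,):
  dot([[*(R@l+t),z] for l in((-.098,-.155),(-.034,-.155),(-.110,-.173))],(0,255,0))
  pc=[[*(R@l+t),z] for l in((-.087,-.035),(-.045,-.035),(-.045,-.087),(-.087,-.087))]
  dot(pc,(255,0,0))
cv2.imwrite("pics/s2.png",i)
E
```

```text
(no output)
```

View pics/s2.png

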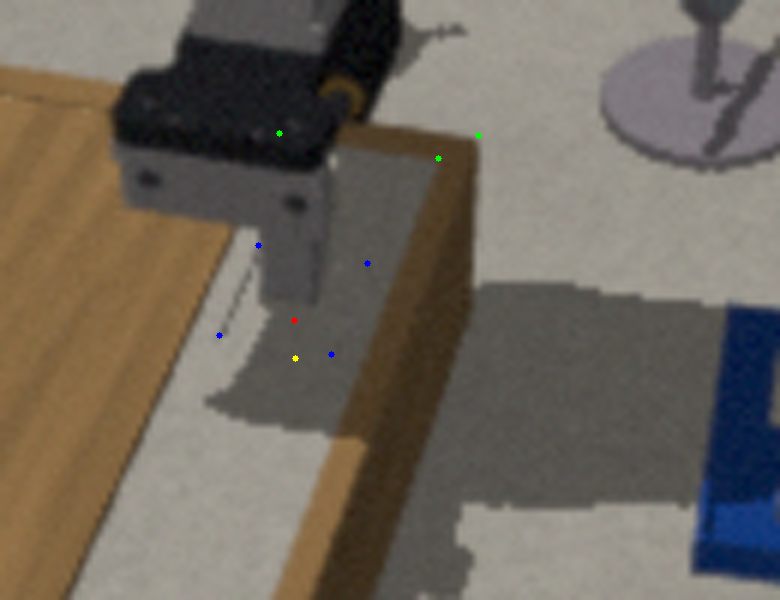

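```bash
python3 - <<'E'
from geo import *
s=robot.get_state();p=s["ee_pos"];print(p,s["tool_rot"].round(3).tolist(),s["qpos"].round(3))
k=robot.camera_info("side");K=np.array([[k["fx"],0,k["cx"]],[0,k["fy"],k["cy"]],[0,0,1]])
pr=lambda P:cv2.projectPoints(np.array(P,float).reshape(-1,3),k["rvec"],k["tvec"],K,None)[0].reshape(-1,2).round(1).tolist()
q=np.array([.2592,-.5684,.1924]);Y=np.array([.415,-.91,0])
print("start tips, tip height ahead 19/0/-20mm")
for a in(.019,0,-.02):print(a,pr([q+Y*.053-[0,0,a],q-Y*.053-[0,0,a]]))
print("now, tip at +y back of finger, crop px")
for h in(.06,.08,.09,.1,.11):print(h,((np.array(pr([[p[0],p[1]+.0125,h]]))+.5-[280,170])*6).round().tolist())
E
```

```text
[ 0.55834018 -0.12053413  0.07912719] [[0.999, -0.035, -0.0], [-0.035, -0.999, 0.0], [-0.0, -0.0, -1.0]] [ 0.467  0.486 -0.392  1.836  0.237  0.865 -1.645]
start tips, tip height ahead 19/0/-20mm
0.019 [[468.5, 94.5], [485.7, 112.8]]
0 [[470.0, 87.9], [487.5, 105.9]]
-0.02 [[471.5, 80.7], [489.3, 98.4]]
now, tip at +y back of finger, crop px
0.06 [[287.0, 381.0]]
0.08 [[287.0, 341.0]]
0.09 [[286.0, 320.0]]
0.1 [[286.0, 300.0]]
0.11 [[286.0, 279.0]]
```

The image shows the real fingertips about 20 mm behind the reported TCP, not 19 mm ahead. Both the start picture and this one agree. The tip is therefore near z = 0.098, and contact is expected at about TCP 0.069. I'll keep stepping down gently.

```bash
python3 - <<'E'
from geo import *
c=np.load("fit.npz")["c"]
z=robot.get_state()["ee_pos"][2]
z-=.005; print(robot.move_linear([*c,z],.02,threshold=3))
for k in range(20):
    z-=.001
    robot.move_linear([*c,z],.012); robot.pause(.06)
    s=robot.get_state();F=s["force"][2]; print(round(s["ee_pos"][2],4),round(F,2))
    if abs(F)>5.5: break
print(robot.get_state()["time"])
E
```

```text
True
0.0731 2.7
0.0721 3.47
0.0713 6.32
18.6833
```

The force rose like a spring and then hit a stop, so the plate is pressed fully in. I'll lift off, back away and look.

```bash
python3 - <<'E'
from geo import *
c=np.load("fit.npz")["c"]
robot.pause(.2)
robot.move_linear([*c,.11],.08)
robot.move_linear([c[0]-.06,c[1],.22],.12)
robot.move_linear([c[0]-.14,c[1],.30],.15)
robot.pause(1.5)
s=robot.get_state();print(s["time"],s["force"])
cv2.imwrite("pics/s3.png",robot.grab_frame("side")[:,:,::-1])
E
```

```text
23.1167 [-0.56529227 -1.35556885 -0.31932778]
```

View pics/s3.png

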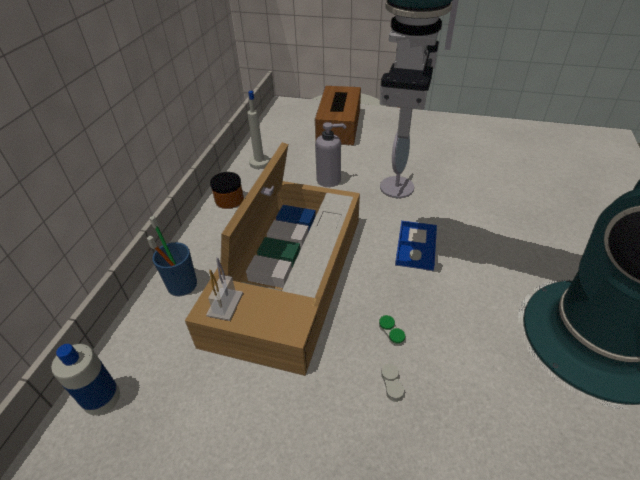

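The lid stands fully open behind the ledge, from (287,150) to (228,260), with the lens packs showing. The mirror, pump bottle, tray, cases and tweezer stand are all where they were, and the arm is clear. Handing in.

```bash
python3 - <<'E'
from rig import robot
robot.pause(.5); print(robot.get_state()["force"]); print(robot.sign_off())
E
```

```text
[ 0.27893635 -1.22337797 -0.43679434]
the job is handed in; nothing more can be done
None
```

The push plate was pressed gently to its stop (about 6 N). The lid sprang open by itself and stays open, nothing else was disturbed, and the job is handed in; I located the plate from its faint outline in the top image and confirmed it by touch, rather than by feeling along the whole rail.

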